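# Find the rocking corner of a carton jig plate and press its shim home

## Robot

A 6-joint arm with a two-finger parallel gripper is mounted at the origin on the work surface. World frame = base frame: x ahead of the robot, y to its left, z up, the work surface at z = 0. Lengths are in mm, angles in degrees, forces in N, time in s.
With the tool pointing down it reaches from about 300 to 850 mm from the base axis. Payload 4.2 kg.
Tool frame: the origin (TCP) lies at the very end of the fingers, on their centre line; the grasp point (between the pads) lies 19 mm behind it; z points along the fingers, y is the line along which they close (so a half turn about z gives the same grasp; the last joint's range is limited). The gripper opens to 91 mm and grips with 3 to 60 N. Pads are 32 mm wide; open, the fingers measure 118 mm over their backs; the gripper's body (76 mm by 178 mm) begins 60 mm behind the grasp point.
Start: joints at [-73.51, 18.312, 89.639, -0, 72.044, -1.146], TCP at [174.207, -547.992, 213.976] pointing down, gripper open.
Joint ranges: [-177.97, 177.97], [-48.28, 115.42], [12.27, 149.76], [-77.06, 257.06], [2.81, 150.46], [-146.56, 146.56]. Speed limits (degrees/s): [147.25, 147.25, 180, 180, 180, 180].

## Interface

Orientations are given as [roll, pitch, yaw] about the fixed x, y, z axes, in that order (R = Rz(yaw) Ry(pitch) Rx(roll)).
In Python, from workcell import * gives the robot as it stands.
- The arm moves only by the tool move_arm, never from a script. Its argument "motion" is a list of rows, each a list of 3 entries, a list of its own where there are three numbers: the finger opening in mm, from 0 to 91.2, then the shift along the world's x, y, z in units of 25 mm (1.0 is 25 mm), then the turn, a rotation vector about the world's x, y, z in units of 4 degrees (1.0 is 4 degrees). In form: [[grip, [x, y, z], [ax, ay, az]], ...]. A call has 1 to 20 rows; each row shifts and turns the commanded pose from where the row before left it; what a row does not reach is not made up. A row lasts 1/12 s, in which the tool goes at most 41.7 mm and 7.16 degrees, less where a joint would pass 70% of its speed; a pose out of reach is approached as far as the arm can. A call with a number of a shift or a turn outside -1 to 1 is refused whole. A call with a gripper value outside its range is refused whole. The fingers move at their own pace and stop on an object; "grip_force" is the grip in N (left out, the last holds). Time passes only in rows, so rows that do not move let the fingers close. It gives the time, the measured TCP pose, the force, the opening and the grip force at its end, in the units of the state.
- state(): the state, without advancing time (a new reading comes with each control period).
- grab_frame(name): name is "side" or "top" or "wrist"; returns the picture (480x640x3 uint8, blue, green, red); there is no depth.
- camera_info(name): a dict with "fx", "fy", "cx", "cy" (pixels), "k1" (the pictures are not rectified: a ray, as slopes to the right and down, at radius r is drawn at 1 + k1 r^2 times it, then the intrinsics apply), "rvec" (rotation vector, rad) and "tvec" (3), from world to camera coordinates, as OpenCV has them. Camera axes: x right, y down, z forward; pixel columns grow to the right and rows downward; lengths in mm; the calibration is good to about 2 mm. A picture is of the moment at which its call begins: read the wrist's pose just before it. camera_info takes no time and is no camera call; for the wrist camera it gives the pose at the moment of the call.
- job_done(): hands the job in; it is judged then, once.
The state is a dict: "time_s": time; "qpos": joint angles; "qvel": joint speeds; "effort": joint torques, N m; "ee_pos": TCP position; "ee_rot": TCP orientation; "force": force on the tool from outside, world axes, zero at the start; "torque": the same for the moment, N m; "gripper_width": finger opening in mm; "gripper_force": force on a finger pad.
Only numpy, scipy, OpenCV 4.12 (cv2) and the standard library are available. Lean on these libraries where they do the work, as an engineer would, in place of code of your own. Each camera call takes 0.05 s, during which the arm holds its last target. There are 200 camera calls.

## Task

The carton-squaring jig plate on the packing bench rocks on one corner. Without gripping or lifting anything, press down with the fingertips on the plate's corners one by one until you find the one that rocks down, then push that corner's shim in under the plate until its head lies flat against the side of the bed, and press down firmly on the same corner once more to feel that it no longer gives. Leave the other three shims as they are, and do not disturb the tape roll on the plate or the things around the jig.

Things in the scene. Friction and masses are not known exactly. Their poses are not given: they have to be found in the camera images.
- frame: the jig's bed: grey steel slab, 250 mm (its x) by 266 mm (its y), 12 mm thick, bolted down; origin at the centre of its underside; x points away from the robot and y to its left, turned by up to 0.22 rad. A boss in its middle and a rubber pad under each corner carry the plate. One pad, hidden under the plate, is worn 7 mm low. Each corner has a sliding taper shim, at the left or right side
- plate: the jig plate: loose square steel plate 220 x 220 x 6 mm, 2.0 to 2.6 kg, level, top face 28 mm above the bench, on a 48 mm rubber-faced boss, located between six 8 mm dowel pins rising 5 mm above it, at its edges. Origin at the centre of its underside, axes as the bed's. Two angle fences 25 mm high, 80 mm long stand on the middle of its far edge and of its left edge; the four corners are free
- corner_nl (a point): where to press on the near left corner (seen from the robot): on the plate's top over the pad, 21 mm in from both edges. Pressed straight down, a corner with a sound pad is solid; the one with the worn pad begins to tip at 4 to 7 N, goes down 5 to 6 mm, is solid there, and comes back up when let go
- shim_nl: near left shim: steel wedge with an upright head 30 mm wide, 6 thick, 26 high (6 to 32 mm above the bench). Origin: centre of the head's outer face. Slides along the bed's y only, at x = -89 mm, inward to -y. Home: origin +139 mm in bed y; starts 33 to 36 mm out. 3 N move it, the last 5 mm up to 10 N, then a dead stop. A sound pad blocks it after 10 to 13 mm
- corner_nr (a point): where to press on the near right corner (seen from the robot): on the plate's top over the pad, 21 mm in from both edges. Pressed straight down, a corner with a sound pad is solid; the one with the worn pad begins to tip at 4 to 7 N, goes down 5 to 6 mm, is solid there, and comes back up when let go
- shim_nr: near right shim: steel wedge with an upright head 30 mm wide, 6 thick, 26 high (6 to 32 mm above the bench). Origin: centre of the head's outer face. Slides along the bed's y only, at x = -89 mm, inward to +y. Home: origin -139 mm in bed y; starts 33 to 36 mm out. 3 N move it, the last 5 mm up to 10 N, then a dead stop. A sound pad blocks it after 10 to 13 mm
- corner_fl (a point): where to press on the far left corner (seen from the robot): on the plate's top over the pad, 21 mm in from both edges. Pressed straight down, a corner with a sound pad is solid; the one with the worn pad begins to tip at 4 to 7 N, goes down 5 to 6 mm, is solid there, and comes back up when let go
- shim_fl: far left shim: steel wedge with an upright head 30 mm wide, 6 thick, 26 high (6 to 32 mm above the bench). Origin: centre of the head's outer face. Slides along the bed's y only, at x = 89 mm, inward to -y. Home: origin +139 mm in bed y; starts 33 to 36 mm out. 3 N move it, the last 5 mm up to 10 N, then a dead stop. A sound pad blocks it after 10 to 13 mm
- corner_fr (a point): where to press on the far right corner (seen from the robot): on the plate's top over the pad, 21 mm in from both edges. Pressed straight down, a corner with a sound pad is solid; the one with the worn pad begins to tip at 4 to 7 N, goes down 5 to 6 mm, is solid there, and comes back up when let go
- shim_fr: far right shim: steel wedge with an upright head 30 mm wide, 6 thick, 26 high (6 to 32 mm above the bench). Origin: centre of the head's outer face. Slides along the bed's y only, at x = 89 mm, inward to +y. Home: origin -139 mm in bed y; starts 33 to 36 mm out. 3 N move it, the last 5 mm up to 10 N, then a dead stop. A sound pad blocks it after 10 to 13 mm
- tape_roll: roll of brown packing tape, 96 mm across, 48 mm tall, standing on its flat side in the middle of the plate; not part of the job
- cutter: orange box cutter, 145 mm long, 20 mm high, lying on the bench on the robot's side of the jig; not part of the job
- marker: marker pen, 135 mm long, 18 mm thick, lying on the bench beyond the jig; not part of the job
- core: short cardboard tube, 39 mm across, 38 mm tall, standing on the bench on the right of the jig, midway between the two right-hand shims; not part of the job
- tape_gun: hand tape dispenser, about 255 mm long, 93 mm high, on the bench left of the jig; not part of the job
- scanner: hand barcode scanner in its stand, 200 mm tall, on the bench to the right; not part of the job
- small_carton: taped carton 150 x 120 x 90 mm, on the bench right of the jig; not part of the job

How it is judged (in metres and radians):
On the way, in this order (a step that is already met when the one before it is completed fails the run):
1. the rocking corner is found: the fingers press it down by at least 3.5 mm (contact force between the fingers and plate above 2 N and z of any of corner_nl, corner_nr, corner_fl, corner_fr in the frame of frame below 0.0245 m), for 0.05 s.
2. a shim is pushed home: its head within 3 mm of the bed's side ((y of any of shim_nl, shim_fl in the frame of frame below 0.142 m or y of any of shim_nr, shim_fr in the frame of frame above -0.142 m)), for 0.1 s.
3. the same corner is pressed again with at least 6 N and stays up (gives less than 2 mm) (((y of shim_nl in the frame of frame below 0.142 m and contact force between the fingers and plate above 6 N and horizontal distance between the grasp point and corner_nl below 0.05 m and z of corner_nl in the frame of frame above 0.026 m) or (y of shim_nr in the frame of frame above -0.142 m and contact force between the fingers and plate above 6 N and horizontal distance between the grasp point and corner_nr below 0.05 m and z of corner_nr in the frame of frame above 0.026 m) or (y of shim_fl in the frame of frame below 0.142 m and contact force between the fingers and plate above 6 N and horizontal distance between the grasp point and corner_fl below 0.05 m and z of corner_fl in the frame of frame above 0.026 m) or (y of shim_fr in the frame of frame above -0.142 m and contact force between the fingers and plate above 6 N and horizontal distance between the grasp point and corner_fr below 0.05 m and z of corner_fr in the frame of frame above 0.026 m))), for 0.03 s.
At the end, for the whole second after the job is handed in: exactly one shim is home, its head within 3 mm of the bed's side and carrying the plate (more than 1.5 N on it); the other three shims are within 4 mm of where they started; the plate lies level (within 0.012 rad) on its boss, at rest (((y of shim_nl in the frame of frame below 0.142 m and contact force between shim_nl and plate above 1.5 N and distance of each of shim_nr, shim_fl, shim_fr from where it was at the start of the episode below 0.004 m) or (y of shim_nr in the frame of frame above -0.142 m and contact force between shim_nr and plate above 1.5 N and distance of each of shim_nl, shim_fl, shim_fr from where it was at the start of the episode below 0.004 m) or (y of shim_fl in the frame of frame below 0.142 m and contact force between shim_fl and plate above 1.5 N and distance of each of shim_nl, shim_nr, shim_fr from where it was at the start of the episode below 0.004 m) or (y of shim_fr in the frame of frame above -0.142 m and contact force between shim_fr and plate above 1.5 N and distance of each of shim_nl, shim_nr, shim_fl from where it was at the start of the episode below 0.004 m)) and angle between plate's own z axis and vertical below 0.012 rad and z of plate in the frame of frame below 0.025 m and linear speed of plate below 0.02 m/s); the robot touches nothing.
It fails at once if the plate is lifted off its boss (more than 15 mm) (z of plate in the frame of frame above 0.037 m).
It fails at once if one of the things around the jig, or the tape roll on the plate, is moved by more than 30 mm (distance of any of tape_roll, cutter, marker, core, tape_gun, scanner, small_carton from where it was at the start of the episode above 0.03 m).
It also fails if it takes over 72 s, if anything falls off the work surface, if the arm or the gripper's body presses on something with over 40 N, if the wrist force passes 120 N, or if a joint passes its speed limit or range.

## Working session

There is one attempt and no reset: what is moved stays moved. The work goes in short steps, Python scripts to look and compute and a tool call to move; the robot and the scene stay as the last step left them, time stands still between calls to the robot, and variables do not carry over. Pictures are saved under pics/ and viewed, at most 10 in all, crops included, and the job is handed in when it is done.

Besides the shell and the picture viewer there is one more tool, called after "Request:" as name([rows], argument=value, ...), one row to a line, values as JSON. move_arm: Moves the arm, as the interface text tells. Shifts and turns lie within -1 to 1; 1 stands for 25 mm of shift or 4 degrees of turn. Its arguments: {"type":"object","properties":{"motion":{"type":"array","items":{"type":"array"}},"grip_force":{"type":"number"}},"required":["motion"]}

```bash
mkdir -p pics
python3 - <<'E'
from workcell import *
import cv2
s=state();print(s)
for n in("top","side"):
    cv2.imwrite(f"pics/{n}0.png",grab_frame(n));print(camera_info(n))
E
```

```text
{'time_s': 0.0, 'qpos': array([-7.35085823e+01,  1.83514460e+01,  8.97056417e+01,  3.50233614e-04,
        7.20449338e+01, -1.14476413e+00]), 'qvel': array([ 6.55281506e-02,  7.14929107e-02, -2.69186268e-05,  3.87211456e-02,
       -3.40042021e-03, -1.06622085e-01]), 'effort': array([ 2.07886544e-03, -4.12458801e+01, -2.31972009e+01,  7.30533572e-02,
        4.55062289e-02, -1.32514192e-04]), 'ee_pos': array([ 174.07855939, -547.48465313,  213.12742819]), 'ee_rot': array([-1.79898005e+02, -2.37116082e-03,  1.76360714e+01]), 'force': array([-0.47438934,  0.68024465,  0.77751913]), 'torque': array([ 0.01781748, -0.03106057, -0.00480019]), 'gripper_force': 0.0, 'gripper_width': 91.26127404915708}
{'fx': 493.65343978597895, 'fy': 493.65343978597895, 'cx': 324.1252666459382, 'cy': 243.19906597689314, 'k1': -0.12348416110916553, 'rvec': array([ 2.11551095, -2.13293081,  0.13724603]), 'tvec': array([  10.96523406,  531.12104403, 1168.42683167])}
{'fx': 518.1597969171254, 'fy': 518.1597969171254, 'cx': 317.13684030868234, 'cy': 235.58634355584155, 'k1': -0.011253910782285685, 'rvec': array([ 0.4260392 , -2.70587882,  1.28706631]), 'tvec': array([ 516.84815483,  145.18239443, 1060.16904924])}
```

View pics/top0.png

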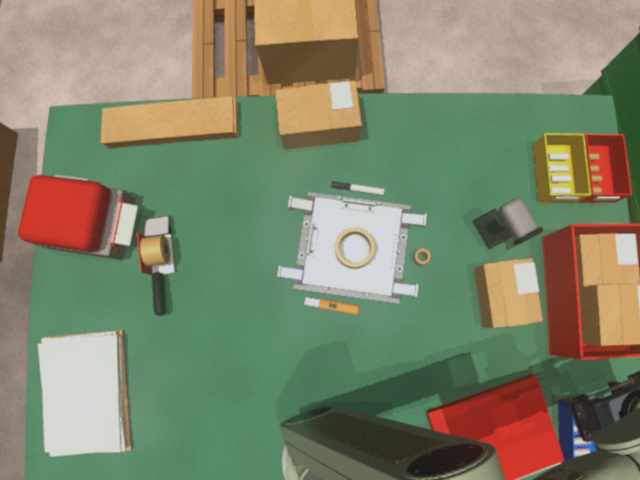

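View pics/side0.png

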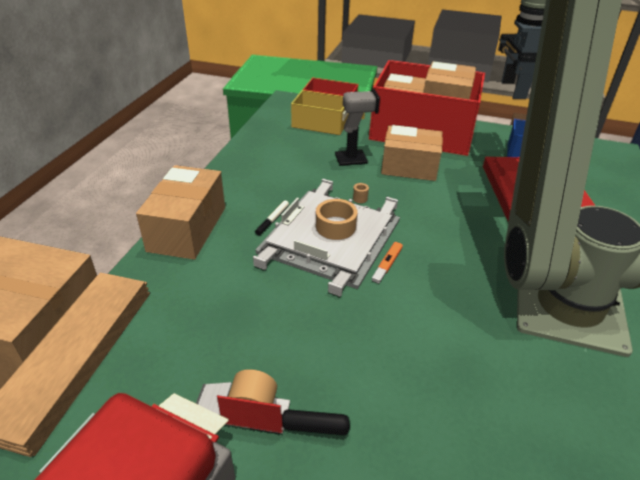

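The top picture shows the plate at about px (300–410, 195–297), with the roll at (356,247) and the shim heads near (291,203), (281,272), (424,220) and (416,290). The cutter is at (332,306), the marker at (357,187) and the core at (423,256). The side picture shows the same layout.

```bash
cat > h.py <<'E'
import cv2,numpy as np
from workcell import *
def ray(ci,uv):
    x=(np.array(uv,float)-[ci['cx'],ci['cy']])/[ci['fx'],ci['fy']]
    r0=np.linalg.norm(x);r=r0
    for _ in range(20): r=r0/(1+ci['k1']*r*r)
    d=np.append(x*(r/max(r0,1e-9)),1)
    R=cv2.Rodrigues(ci['rvec'])[0]
    return -R.T@ci['tvec'],R.T@d
def onz(ci,uv,z):
    o,d=ray(ci,uv);return (o+d*(z-o[2])/d[2])
def proj(ci,P):
    R=cv2.Rodrigues(ci['rvec'])[0];p=R@np.array(P,float)+ci['tvec'];x=p[:2]/p[2]
    return x*(1+ci['k1']*(x@x))*ci['fx']+[ci['cx'],ci['cy']]
E
python3 - <<'E'
from h import *
im=cv2.imread('pics/top0.png');ci=camera_info('top')
g=cv2.cvtColor(im,cv2.COLOR_BGR2HSV)
roi=np.zeros(im.shape[:2],np.uint8);roi[175:315,265:435]=255
for vt in (180,200,215):
    m=((g[...,1]<40)&(g[...,2]>vt)).astype(np.uint8)*255&roi
    c=max(cv2.findContours(m,0,2)[0],key=cv2.contourArea)
    f=cv2.drawContours(np.zeros_like(m),[c],-1,255,-1)
    f=cv2.morphologyEx(f,cv2.MORPH_OPEN,np.ones((21,21),np.uint8))
    c=max(cv2.findContours(f,0,2)[0],key=cv2.contourArea)
    P=np.float32([onz(ci,p[0],28)[:2] for p in c])
    print(vt,cv2.minAreaRect(P),P.mean(0))
h=((g[...,0]>8)&(g[...,0]<28)&(g[...,1]>60)).astype(np.uint8)*255&roi
for c in cv2.findContours(h,0,2)[0]:
    if cv2.contourArea(c)>40:
        x,y,w,hh=cv2.boundingRect(c);print((x,y,w,hh),onz(ci,(x+w/2,y+hh/2),40))
cv2.imwrite('pics/crop.png',cv2.resize(im[175:315,265:435],None,fx=4.5,fy=4.2,interpolation=cv2.INTER_CUBIC)[:600,:800])
E
```

```text
180 ((528.0474853515625, -62.525474548339844), (222.23721313476562, 221.7531280517578), 81.76195526123047) [519.2534  -58.84381]
200 ((527.486572265625, -62.61347961425781), (217.46893310546875, 218.10198974609375), 81.65159606933594) [514.91406 -48.6454 ]
215 ((526.465087890625, -61.86748504638672), (213.9624786376953, 211.93833923339844), 81.56961822509766) [522.2428   -50.434856]
(319, 299, 41, 16) [375.39669041 -29.51068038  40.        ]
(414, 248, 17, 17) [ 496.09524174 -233.74297749   40.        ]
(336, 228, 39, 40) [518.86714386 -70.17706302  40.        ]
```

View pics/crop.png

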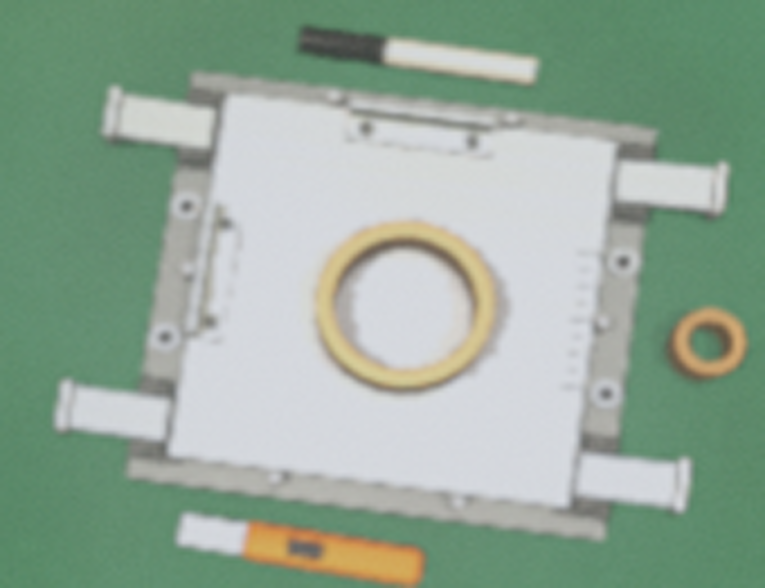

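The crop shows the plate square with free corners near crop px (168,455), (222,95), (617,142) and (572,507). From the calibration, its centre is about (527.7,-62.5) with yaw about -8.2°. I'll move over the near right corner with the fingers closed.

Request:
move_arm([
  [0,[0.595,0.964,0],[0,0,-0.38]],
  [0,[0.595,0.964,0],[0,0,-0.38]],
  [0,[0.595,0.964,0],[0,0,-0.38]],
  [0,[0.595,0.964,0],[0,0,-0.38]],
  [0,[0.595,0.964,0],[0,0,-0.38]],
  [0,[0.595,0.964,0],[0,0,-0.38]],
  [0,[0.595,0.964,0],[0,0,-0.38]],
  [0,[0.595,0.964,0],[0,0,-0.38]],
  [0,[0.595,0.964,0],[0,0,-0.38]],
  [0,[0.595,0.964,0],[0,0,-0.38]],
  [0,[0.595,0.964,0],[0,0,-0.38]],
  [0,[0.595,0.964,0],[0,0,-0.38]],
  [0,[0.595,0.964,0],[0,0,-0.38]],
  [0,[0.595,0.964,0],[0,0,-0.38]],
  [0,[0.595,0.964,0],[0,0,-0.38]],
  [0,[0.595,0.964,0],[0,0,-0.38]],
  [0,[0.595,0.964,0],[0,0,-0.38]],
  [0,[0,0,0],[0,0,0]],
  [0,[0,0,0],[0,0,0]],
])

```text
time_s: 1.68
ee_pos: [427.2, -137.4, 213.6]
ee_rot: [180.0, 0.1, -8.0]
force: [-1.1, -0.6, -0.6]
gripper_width: 0.6
gripper_force: 0.0
```

Run:
```python
from h import *
ci=camera_info('wrist');im=grab_frame('wrist')
C=np.array([527.7,-62.5]);a=np.radians(-8.2);R=np.array([[np.cos(a),-np.sin(a)],[np.sin(a),np.cos(a)]])
for b in [(-110,-110),(-110,110),(110,-110),(110,110),(-89,-173.5),(-89,-89)]:
    w=C+R@b;p=proj(ci,[*w,28]);print(b,w.round(1),p.round(0))
    if (0<p).all() and p[0]<640 and p[1]<480: cv2.circle(im,tuple(int(v) for v in p),4,(0,0,255),1)
cv2.imwrite('pics/w1.png',im)
```

```text
(-110, -110) [ 403.1 -155.7] [342. 234.]
(-110, 110) [434.5  62.1] [138. 234.]
(110, -110) [ 620.9 -187.1] [347.  -2.]
(110, 110) [652.3  30.7] [99. -5.]
(-89, -173.5) [ 414.9 -221.5] [402. 216.]
(-89, -89) [ 426.9 -137.9] [323. 216.]
```

View pics/w1.png

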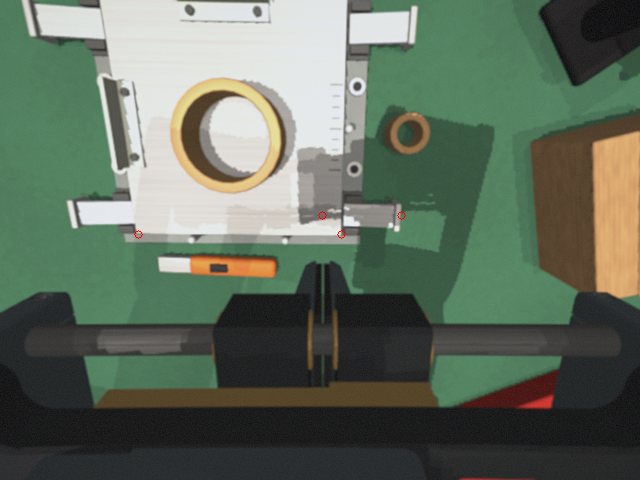

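The wrist picture shows the predicted corners sitting on the plate's near corners at (342,234) and (138,234). The fit is good, so I'll press the near right corner.

Request:
move_arm([
  [0,[0,0,-1],[0,0,0]],
  [0,[0,0,-1],[0,0,0]],
  [0,[0,0,-1],[0,0,0]],
  [0,[0,0,-1],[0,0,0]],
  [0,[0,0,-1],[0,0,0]],
  [0,[0,0,-1],[0,0,0]],
  [0,[0,0,-1],[0,0,0]],
  [0,[0,0,-0.3],[0,0,0]],
  [0,[0,0,-0.1],[0,0,0]],
  [0,[0,0,-0.1],[0,0,0]],
  [0,[0,0,0],[0,0,0]],
  [0,[0,0,0],[0,0,0]],
])

```text
time_s: 2.73
ee_pos: [427.1, -138.8, 27.8]
ee_rot: [180.0, -0.0, -8.2]
force: [-2.3, -0.6, 4.6]
gripper_width: 0.2
gripper_force: 2.3
```

Request:
move_arm([
  [0,[0,0,-0.08],[0,0,0]],
  [0,[0,0,-0.08],[0,0,0]],
  [0,[0,0,0],[0,0,0]],
  [0,[0,0,0],[0,0,0]],
])

```text
time_s: 3.07
ee_pos: [427.6, -139.1, 24.1]
ee_rot: [179.9, -0.1, -8.2]
force: [-3.7, -1.8, 6.0]
gripper_width: 0.2
gripper_force: 3.2
```

Request:
move_arm([
  [0,[0,0,-0.08],[0,0,0]],
  [0,[0,0,-0.08],[0,0,0]],
  [0,[0,0,0],[0,0,0]],
  [0,[0,0,0],[0,0,0]],
])

```text
time_s: 3.4
ee_pos: [427.8, -139.3, 22.5]
ee_rot: [179.9, -0.2, -8.2]
force: [-10.2, 0.2, 30.2]
gripper_width: 0.5
gripper_force: 15.3
```

It gave about 5.5 mm and then went solid, so near right is the rocking corner. I'll lift, go outside its shim and turn the tool 90° so the body clears the carton.

Request:
move_arm([
  [0,[0,0,1],[0,0,0]],
  [0,[0,0,1],[0,0,0]],
  [0,[0,0,1],[0,0,0]],
  [0,[-0.038,-0.26,0],[0,0,1]],
  [0,[-0.038,-0.26,0],[0,0,1]],
  [0,[-0.038,-0.26,0],[0,0,1]],
  [0,[-0.038,-0.26,0],[0,0,1]],
  [0,[-0.038,-0.26,0],[0,0,1]],
  [0,[-0.038,-0.26,0],[0,0,1]],
  [0,[-0.038,-0.26,0],[0,0,1]],
  [0,[-0.038,-0.26,0],[0,0,1]],
  [0,[-0.038,-0.26,0],[0,0,1]],
  [0,[-0.038,-0.26,0],[0,0,1]],
  [0,[-0.038,-0.26,0],[0,0,1]],
  [0,[-0.038,-0.26,0],[0,0,1]],
  [0,[-0.038,-0.26,0],[0,0,1]],
  [0,[-0.038,-0.26,0],[0,0,1]],
  [0,[-0.038,-0.26,0],[0,0,1]],
  [0,[-0.038,-0.26,0],[0,0,1]],
  [0,[-0.038,-0.26,0],[0,0,1]],
])

```text
time_s: 5.07
ee_pos: [412.0, -249.9, 94.9]
ee_rot: [179.8, -0.0, 60.0]
force: [0.2, -1.0, 1.0]
gripper_width: 0.1
gripper_force: 0.0
```

Request:
move_arm([
  [0,[0,0,0],[0,0,1]],
  [0,[0,0,0],[0,0,1]],
  [0,[0,0,0],[0,0,1]],
  [0,[0,0,0],[0,0,1]],
  [0,[0,0,0],[0,0,1]],
  [0,[0,0,0],[0,0,0.5]],
  [0,[0,0,0],[0,0,0]],
  [0,[0,0,0],[0,0,0]],
])

```text
time_s: 5.73
ee_pos: [411.7, -249.3, 94.5]
ee_rot: [179.8, 0.1, 81.7]
force: [-0.3, -0.4, -0.5]
gripper_width: 0.1
gripper_force: 0.0
```

Run:
```python
from h import *
print(state()['qpos'].round(1))
cv2.imwrite('pics/w2.png',grab_frame('wrist'));im=grab_frame('top')
ci=camera_info('wrist')
print(proj(ci,[414.9,-221.5,20]),proj(ci,[410.9,-248,13]))
cv2.imwrite('pics/t2.png',im)
```

```text
[-32.6  16.5 111.7   0.   51.6 -24.3]
[322.25068497 211.73086343] [322.07958575 243.72590144]
```

View pics/w2.png

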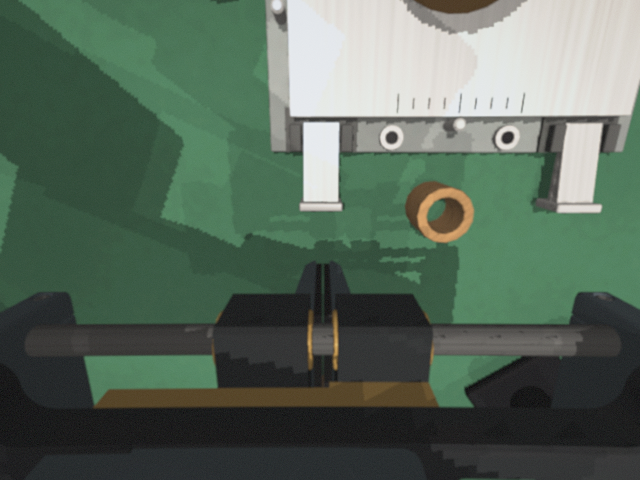

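The wrist view shows the shim head squarely ahead of the fingers at about (321,207), with the core clear at (440,213). I'll go down and push along bed +y.

Request:
move_arm([
  [0,[0,0,-1],[0,0,0]],
  [0,[0,0,-1],[0,0,0]],
  [0,[0,0,-0.8],[0,0,0]],
  [0,[0,0,-0.4],[0,0,0]],
  [0,[0,0,0],[0,0,0]],
  [0,[0.029,0.198,0],[0,0,0]],
  [0,[0.029,0.198,0],[0,0,0]],
  [0,[0.029,0.198,0],[0,0,0]],
  [0,[0.029,0.198,0],[0,0,0]],
  [0,[0.029,0.198,0],[0,0,0]],
  [0,[0,0,0],[0,0,0]],
])

```text
time_s: 6.75
ee_pos: [415.3, -223.5, 14.2]
ee_rot: [179.9, 0.0, 81.8]
force: [0.4, -0.4, 0.2]
gripper_width: 0.3
gripper_force: 0.2
```

Request:
move_arm([
  [0,[0.029,0.198,0],[0,0,0]],
  [0,[0.029,0.198,0],[0,0,0]],
  [0,[0.029,0.198,0],[0,0,0]],
  [0,[0,0,0],[0,0,0]],
])

```text
time_s: 7.08
ee_pos: [417.0, -208.3, 13.6]
ee_rot: [180.0, -0.0, 81.8]
force: [0.0, -0.5, 0.8]
gripper_width: 0.4
gripper_force: 0.3
```

Run:
```python
from h import *
im=grab_frame('wrist')
cv2.imwrite('pics/w3.png',im[80:320,160:480].repeat(2,0).repeat(2,1))
```

```text
(no output)
```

View pics/w3.png

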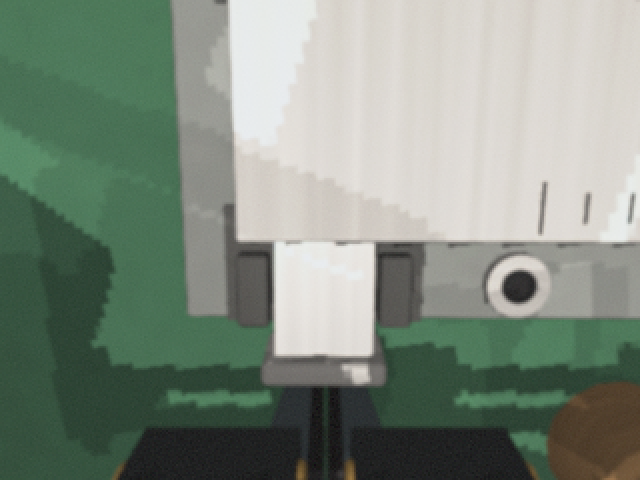

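The crop shows the fingers behind the shim head, and the head is still about 10 mm from the bed's side. I'll keep pushing.

Request:
move_arm([
  [0,[0.017,0.119,0],[0,0,0]],
  [0,[0.017,0.119,0],[0,0,0]],
  [0,[0.017,0.119,0],[0,0,0]],
  [0,[0,0,0],[0,0,0]],
])

```text
time_s: 7.47
ee_pos: [417.5, -202.5, 13.4]
ee_rot: [-180.0, 0.3, 82.0]
force: [-4.6, -13.8, -1.0]
gripper_width: 0.6
gripper_force: 7.3
```

Request:
move_arm([
  [0,[0.017,0.119,0],[0,0,0]],
  [0,[0.012,0.079,0],[0,0,0]],
  [0,[0,0,0],[0,0,0]],
  [0,[0,0,0],[0,0,0]],
])

```text
time_s: 7.8
ee_pos: [417.7, -202.3, 13.6]
ee_rot: [180.0, 0.7, 82.3]
force: [-11.7, -35.0, -3.7]
gripper_width: 0.3
gripper_force: 17.9
```

It hit a dead stop, with 35 N and only 0.2 mm of movement. I'll back off, lift and check.

Request:
move_arm([
  [0,[-0.057,-0.396,0],[0,0,0]],
  [0,[-0.057,-0.396,0],[0,0,0]],
  [0,[-0.057,-0.396,0],[0,0,0]],
  [0,[0,0,1],[0,0,0]],
  [0,[0,0,1],[0,0,0]],
  [0,[0,0,1],[0,0,0]],
  [0,[0,0,0],[0,0,0]],
  [0,[0,0,0],[0,0,0]],
])

```text
time_s: 8.47
ee_pos: [415.1, -225.2, 89.4]
ee_rot: [179.9, 0.0, 81.8]
force: [-0.0, 0.0, -0.2]
gripper_width: 0.6
gripper_force: 0.0
```

Run:
```python
from h import *
im=grab_frame('wrist');print(state()['ee_pos'])
cv2.imwrite('pics/w4.png',im)
```

```text
[ 414.15389027 -224.65550474   88.25475739]
```

View pics/w4.png

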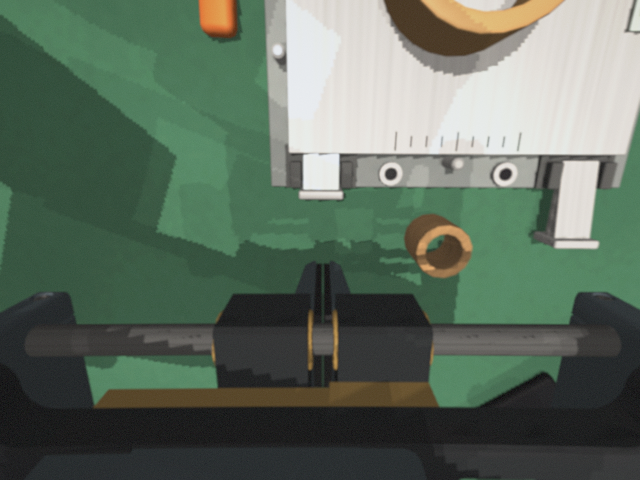

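The head at (321,194) now lies against the bed's side at y≈188, and the other shim at (575,243) is untouched. Next is the same corner again.

Request:
move_arm([
  [0,[0.12,0.87,0],[0,0,0]],
  [0,[0.12,0.87,0],[0,0,0]],
  [0,[0.12,0.87,0],[0,0,0]],
  [0,[0.12,0.87,0],[0,0,0]],
  [0,[0,0,-1],[0,0,0]],
  [0,[0,0,-1],[0,0,0]],
  [0,[0,0,-0.3],[0,0,0]],
  [0,[0,0,-0.1],[0,0,0]],
  [0,[0,0,-0.1],[0,0,0]],
  [0,[0,0,-0.08],[0,0,0]],
  [0,[0,0,0],[0,0,0]],
  [0,[0,0,0],[0,0,0]],
])

```text
time_s: 9.52
ee_pos: [423.3, -136.3, 27.7]
ee_rot: [-179.6, -0.1, 81.8]
force: [-14.3, 9.1, 51.6]
gripper_width: 0.1
gripper_force: 26.0
```

It stays at 27.7 mm under about 50 N, so the corner is solid. I'll lift away and hand the job in.

Request:
move_arm([
  [0,[0,0,0.3],[0,0,0]],
  [0,[0,0,0.7],[0,0,0]],
  [0,[0,0,1],[0,0,0]],
  [0,[0,0,1],[0,0,0]],
  [0,[0,0,1],[0,0,0]],
  [0,[0,0,1],[0,0,0]],
  [0,[0,0,0],[0,0,0]],
  [0,[0,0,0],[0,0,0]],
  [0,[0,0,0],[0,0,0]],
])

```text
time_s: 10.27
ee_pos: [425.5, -137.8, 147.9]
ee_rot: [-179.9, -0.0, 81.8]
force: [0.5, 0.5, -0.4]
gripper_width: 0.3
gripper_force: 0.0
```

```bash
python3 -c "
from workcell import *
print(state()['ee_pos'],state()['force']);print(job_done())"
```

```text
[ 425.47349141 -137.77441956  147.91239686] [ 0.46297868  0.51442486 -0.43687788]
the job is handed in; nothing more can be done
None
```

The near right corner was the rocking one (first pressed, about 5.5 mm of give, so the other three weren't tried); I pushed its shim home to a dead stop, it held under about 50 N on re-pressing, and I handed the job in (no verdict was returned).

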